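Touch-latch medicine cabinet

TASK

Two small push-to-open cabinets stand on the trolley. Press the door of the blue one at its round steel mark until the catch lets go, and draw back so that it springs ajar by itself; then, from behind its free edge, push it wide open, about square to the cabinet or further, with the fingers, and leave it so. Do not pinch the door; leave the white door shut and the vial, cup and bottle where they stand.

Things in the scene. Friction and masses are not known exactly. Their poses are not given: they have to be found in the camera images.
- blue_cabinet: Grey fixed cabinet with the blue door, 130 deep (x) x 180 wide (y) x 150 high, walls 10, flat top with a thin blue inlay. Left or right of the white one, turned up to 0.35 rad. Origin: centre of its underside; its -x is the outward direction of its front (towards the robot), +y its left as the robot sees it. The frame's front lies 65 mm, the shut door's outer side 75 mm from the origin along -x.
- blue_face: Outer skin of the blue door (outer 6 mm of its 12 mm thickness). Origin at the bottom of the hinge line; at joint 0 its own axes are those of the cabinet. The shut door sits in the opening and stands 10 mm proud of the frame: 156 mm wide, 126 high, from 12 to 138 mm above the trolley top.
- blue_back: Inner white lining of the blue door (inner 6 mm of its thickness). Same origin and axes as blue_face. A 4 mm metal trim round the free edge and the top belongs to neither. Pressing on it and blue_face at once counts as pinching.
- blue_door (a joint): Angle of the blue door, rad: 0 shut, negative pressed in (stop -0.058), positive opening outwards (stop 1.9), 1.57 square to the cabinet. When released by the catch a sprung plunger pushes it out to about 0.52 in about 1 s, once the fingers have drawn back 70 mm or more. No other spring: light hinge friction (0.05 N m), it stays where it is left.
- blue_plunger: Thin white plunger (7 mm rod, black 10 mm ball tip) inside the blue cabinet behind the door, 45 mm above the trolley top and 100 mm from the hinge line, level and square to the front. Origin: centre of the tip. Once the catch has let go it moves 55 mm outwards and stays out, so fingers that reach behind the ajar door should stay above 60 mm height.
- blue_mark (a point): Centre of the round steel push mark (24 mm across) on the outer side of the blue door: 128 mm from the hinge line, 120 mm above the trolley top, 30 mm below the cabinet's top. Moves with the door. Pressed in here by about 5 mm (-0.041 rad, about 5 N) the catch lets go (7 mm to the stop); the door starts out when the finger draws back.
- blue_edge (a point): Top corner of the blue door's free edge, 156 mm from the hinge line, in the middle of the door's thickness, 138 mm above the trolley top. Moves with the door.
- blue_hinge (a point): Point on the blue door's vertical hinge line, in the plane of the shut door's outer side at its left (+y) end, 138 mm above the trolley top.
- white_cabinet: The other fixed cabinet, same make, size and axes, with a white door that must stay shut.
- white_door (a joint): Angle of the white door in rad, read as the blue one's: 0 shut, positive opening.
- vial: Small vial with a magenta cap, 25 across x 43 high, standing loose between the cabinets. Origin at the centre of its underside.
- cup: White plastic dose cup, 41 across x 32 high, standing loose in front and to the right of the cabinets. Origin at the centre of its underside.
- bottle: Infusion bottle with a magenta cap, 49 x 67 x 154 high, standing loose to the left of the cabinets. Origin at the centre of its underside.

How it is judged:
By the outcome, as a careful person would: the job done as asked, in the order asked, and still so for the second after the job is handed in, with the robot touching nothing.
It also fails if it takes over 64 s, if anything falls off the work surface, if the arm or the gripper's body presses on something with over 40 N, if the wrist force passes 120 N, or if a joint passes its speed limit or range.

ROBOT

A 6-joint arm with a two-finger parallel gripper is mounted at the origin on a cart in front of the work surface, level with it; the furniture and walls round the work are solid. World frame = base frame: x ahead of the robot, y to its left, z up, the work surface at z = 0. Lengths are in m, angles in rad, forces in N, time in s.
With the tool pointing down it reaches from about 0.35 to 0.975 m from the base axis. Payload 4.9 kg.
Tool frame: the origin (TCP) lies at the very end of the fingers, on their centre line; the grasp point (between the pads) lies 19 mm behind it (ctrl.grasp_offset is the distance from the TCP to the grasp point, in m); z points along the fingers, y is the line along which they close (so a half turn about z gives the same grasp; the last joint's range is limited). The gripper opens to 85 mm and grips with 20 to 120 N. Pads are 22 mm wide; open, the fingers measure 114 mm over their backs; the gripper's body (76 mm by 85 mm) begins 54 mm behind the grasp point. The pads swing forward as they close: fully open they stand 13 mm farther back than shut.
Start: joints at [1.044, 0.053, 1.613, -0, 1.476, -0.119], TCP at [0.248, 0.574, 0.206] pointing down, gripper open.
Joint ranges: [-3.01, 3.01], [-1.01, 2.22], [0.06, 2.58], [-1.02, 4.17], [0.09, 2.62], [-3.14, 3.14]. Speed limits (rad/s): [2.57, 2.57, 3.14, 3.14, 3.14, 3.14].

INTERFACE

Orientations are given as a rotation vector (axis times angle).
In Python, from station import ctrl, optics gives the robot as it stands.
- The arm moves only by the shell command python3 -m handwheel 'ROWS' [OPENING] [FORCE]. ROWS is JSON, a list of rows, each an object of numbers: "tx", "ty", "tz": the shift along the tool's x, y, z in mm; "roll": the turn about the tool's z in rad. A call has 1 to 12 rows; each row shifts and turns the commanded pose from where the row before left it, along the tool's axes as they then stand; what a row does not reach is not made up. A row lasts 1/12 s, in which the tool goes at most 41.7 mm and 7.16 degrees, less where a joint would pass 70% of its speed; a pose out of reach is approached as far as the arm can. A call with a gripper value outside its range is refused whole. OPENING is the finger opening in mm, from 0 to 85.4, set as the call begins (- or left out, the last holds). The fingers move at their own pace and stop on an object; FORCE is the grip in N (left out, the last holds). Time passes only in rows, so rows that do not move let the fingers close. It gives the time, the measured TCP pose, the force, the opening and the grip force at its end, in the units of the state.
- ctrl.get_obs(): the state, without advancing time (a new reading comes with each control period).
- optics.get_image(name): name is "scene" or "top"; returns (picture, depth): 420x560x3 uint8, red, green, blue; 420x560 float32, m along the optical axis (not along the pixel's ray), 0 where there is no reading.
- optics.camera_params(name): a dict with "mtx" (3x3 intrinsics, pixels), "extrinsics" (4x4, takes a point from camera to world coordinates). Camera axes: x right, y down, z forward; pixel columns grow to the right and rows downward; lengths in m; the calibration is good to about 2 mm. A picture is of the moment at which its call begins. camera_params takes no time and is no camera call.
- ctrl.finish_job(): hands the job in; it is judged then, once.
The state is a dict: "t": time; "q": joint angles; "dq": joint speeds; "effort": joint torques, N m; "tool_pos": TCP position; "tool_rot": TCP orientation; "contact_force": force on the tool from outside, world axes, zero at the start; "wrist_torque": the same for the moment, N m; "opening": finger opening in m; "grip_force": force on a finger pad.
Only numpy, scipy, OpenCV 4.12 (cv2) and the standard library are available. Lean on these libraries where they do the work, as an engineer would, in place of code of your own. Each camera call takes 0.05 s, during which the arm holds its last target. There are 200 camera calls.

## Working session

There is one attempt and no reset: what is moved stays moved. The work goes in short steps, Python scripts to look and compute and a shell command to move; the robot and the scene stay as the last step left them, time stands still between calls to the robot, and variables do not carry over. Pictures are saved under pics/ and viewed, at most 10 in all, crops included, and the job is handed in when it is done.

```bash
mkdir -p pics; ls; python3 - <<'E'
from station import ctrl, optics
import cv2,numpy as np
for n in("scene","top"):
    im,d=optics.get_image(n); cv2.imwrite(f"pics/{n}0.png",im[...,::-1]); np.savez(f"{n}0.npz",im=im,d=d)
    p=optics.camera_params(n); print(n,np.round(p["mtx"],1).tolist(),np.round(p["extrinsics"],3).tolist())
o=ctrl.get_obs();print({k:np.round(v,3).tolist() for k,v in o.items()})
E
```

```text
pics
scene [[389.7, 0.0, 284.3], [0.0, 389.7, 212.3], [0.0, 0.0, 1.0]] [[0.782, -0.426, 0.455, 0.042], [-0.624, -0.521, 0.583, -0.636], [-0.011, -0.74, -0.673, 0.879], [0.0, 0.0, 0.0, 1.0]]
top [[428.5, 0.0, 281.2], [0.0, 428.5, 209.4], [0.0, 0.0, 1.0]] [[-0.019, -0.992, 0.128, 0.411], [-1.0, 0.019, -0.006, 0.028], [0.004, -0.128, -0.992, 1.398], [0.0, 0.0, 0.0, 1.0]]
{'t': 0.1, 'q': [1.044, 0.053, 1.614, 0.0, 1.476, -0.119], 'dq': [-0.001, -0.001, -0.001, 0.001, -0.0, 0.001], 'effort': [0.001, -39.49, -37.136, -0.0, 0.004, 0.0], 'tool_pos': [0.248, 0.573, 0.205], 'tool_rot': [-0.636, -3.076, 0.003], 'contact_force': [-0.434, -0.263, 0.542], 'wrist_torque': [0.009, 0.052, -0.075], 'grip_force': 0.0, 'opening': 0.086}
```

View pics/scene0.png

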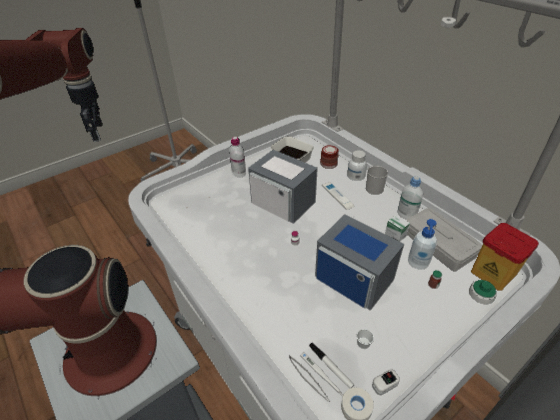

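View pics/top0.png

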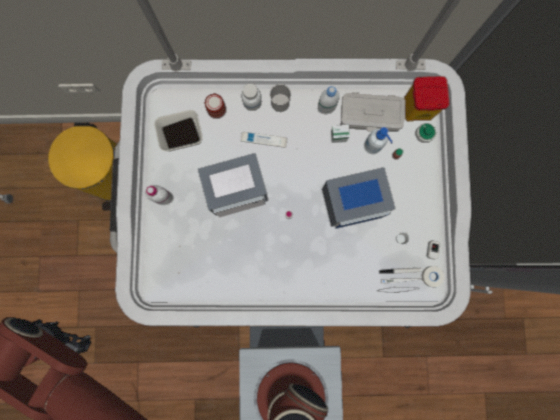

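The blue cabinet is the right-hand one (scene ~(358,260), top ~(360,197)). The white one is at top ~(233,183), the vial at (289,214), the cup at (402,238) and the bottle at (157,193). Next I measure the poses.

```bash
cat > h.py <<'E'
import numpy as np,cv2
from station import ctrl,optics
def cloud(n,d):
    p=optics.camera_params(n);K=p["mtx"];T=p["extrinsics"]
    v,u=np.mgrid[:420,:560];c=np.stack([(u-K[0,2])/K[0,0]*d,(v-K[1,2])/K[1,1]*d,d],-1)
    return c@T[:3,:3].T+T[:3,3]
def ray(n,u,v,z):
    p=optics.camera_params(n);K=p["mtx"];T=p["extrinsics"]
    r=T[:3,:3]@np.array([(u-K[0,2])/K[0,0],(v-K[1,2])/K[1,1],1]);o=T[:3,3]
    return o+r*(z-o[2])/r[2]
def proj(n,P):
    p=optics.camera_params(n);T=np.linalg.inv(p["extrinsics"]);c=T[:3,:3]@P+T[:3,3];q=p["mtx"]@c;return q[:2]/q[2]
E
python3 - <<'E'
from h import *
for n in("top","scene"):
    f=np.load(n+"0.npz");im,d=f["im"],f["d"];P=cloud(n,d)
    hs=cv2.cvtColor(im,cv2.COLOR_RGB2HSV)
    for nm,yr in(("blue",(-.4,-.1)),("white",(.05,.4))):
        m=(abs(P[...,2]-.15)<.006)&(P[...,1]>yr[0])&(P[...,1]<yr[1])&(P[...,0]>.4)&(P[...,0]<.75)&(d>0)
        m=cv2.morphologyEx(m.astype(np.uint8),cv2.MORPH_OPEN,np.ones((3,3)))
        k,l,s,_=cv2.connectedComponentsWithStats(m);m=l==1+np.argmax(s[1:,4])
        # exact xy by ray at z=.15
        X=np.array([ray(n,u,v,.15)[:2] for v,u in zip(*np.where(m))],np.float32)
        r=cv2.minAreaRect(X);print(n,nm,np.round(r[0],4),np.round(r[1],3),r[2],np.median(P[m][:,2]))
        print(np.round(cv2.boxPoints(r),3).tolist())
    # blue inlay, door
    b=cv2.inRange(hs,(100,120,40),(125,255,255))
    m=(b>0)&(abs(P[...,2]-.15)<.008)&(P[...,1]<-.1)&(P[...,1]>-.4)&(P[...,0]<.75)
    X=np.array([ray(n,u,v,.15)[:2] for v,u in zip(*np.where(m))],np.float32);r=cv2.minAreaRect(X);print("inlay",np.round(r[0],4),np.round(r[1],3),r[2])
    mg=cv2.inRange(hs,(155,100,60),(179,255,255))
    k,l,s,c=cv2.connectedComponentsWithStats(mg)
    for i in range(1,k):
        if s[i,4]>8: print("mag",c[i].round(1),s[i,4],np.round(np.median(P[l==i],0),3),ray(n,*c[i],.043).round(3))
    if n=="top":
        w=(P[...,2]>.02)&(P[...,2]<.05)&(P[...,0]>.35)&(P[...,0]<.5)&(P[...,1]<-.25)&(P[...,1]>-.4);print("cup",np.round(P[w].mean(0),3),w.sum())
E
```

```text
top blue [ 0.6127 -0.2148] [0.13 0.18] 11.983598709106445 0.14856963187105365
[[0.531000018119812, -0.14000000059604645], [0.5680000185966492, -0.3160000145435333], [0.6949999928474426, -0.289000004529953], [0.6570000052452087, -0.11400000005960464]]Traceback (most recent call last):
  File "<stdin>", line 10, in <module>
  File "h.py", line 8, in ray
    p=optics.camera_params(n);K=p["mtx"];T=p["extrinsics"]
ValueError: time passes only in moves, steps and waits
```

```bash
python3 - <<'E'
import re
s=open('h.py').read()
s=s.replace("def cloud","_c={}\ndef cam(n):\n    if n not in _c: _c[n]=optics.camera_params(n)\n    return _c[n]\ndef cloud",1).replace("p=optics.camera_params(n)","p=cam(n)")
open('h.py','w').write(s)
E
python3 - <<'E'
from h import *
for n in("top","scene"):
    f=np.load(n+"0.npz");im,d=f["im"],f["d"];P=cloud(n,d)
    hs=cv2.cvtColor(im,cv2.COLOR_RGB2HSV)
    for nm,yr in(("blue",(-.4,-.1)),("white",(.05,.4))):
        m=(abs(P[...,2]-.15)<.006)&(P[...,1]>yr[0])&(P[...,1]<yr[1])&(P[...,0]>.4)&(P[...,0]<.75)&(d>0)
        m=cv2.morphologyEx(m.astype(np.uint8),cv2.MORPH_OPEN,np.ones((3,3)))
        k,l,s,_=cv2.connectedComponentsWithStats(m);m=l==1+np.argmax(s[1:,4])
        X=np.array([ray(n,u,v,.15)[:2] for v,u in zip(*np.where(m))],np.float32)
        r=cv2.minAreaRect(X);print(n,nm,np.round(r[0],4),np.round(r[1],3),r[2],np.median(P[m][:,2]))
        print(np.round(cv2.boxPoints(r).astype(float),3).tolist())
    b=cv2.inRange(hs,(100,120,40),(125,255,255))
    m=(b>0)&(abs(P[...,2]-.15)<.008)&(P[...,1]<-.1)&(P[...,1]>-.4)&(P[...,0]<.75)
    X=np.array([ray(n,u,v,.15)[:2] for v,u in zip(*np.where(m))],np.float32);r=cv2.minAreaRect(X);print("inlay",np.round(r[0],4),np.round(r[1],3),r[2])
    mg=cv2.inRange(hs,(155,100,60),(179,255,255))
    k,l,s,c=cv2.connectedComponentsWithStats(mg)
    for i in range(1,k):
        if s[i,4]>8: print("mag",c[i].round(1),s[i,4],np.round(np.median(P[l==i],0),3),ray(n,*c[i],.043).round(3))
    if n=="top":
        w=(P[...,2]>.02)&(P[...,2]<.05)&(P[...,0]>.35)&(P[...,0]<.5)&(P[...,1]<-.25)&(P[...,1]>-.33);print("cup",np.round(P[w].mean(0),3),w.sum())
im=np.load("scene0.npz")["im"];cv2.imwrite("pics/crop1.png",cv2.resize(im[200:370,270:440,::-1],None,fx=3.5,fy=3.5,interpolation=cv2.INTER_CUBIC))
a=.2092;C=np.array([.6127,-.2148,0]);ex=np.array([np.cos(a),np.sin(a),0]);ey=np.array([-ex[1],ex[0],0])
for nm,x,y,z in(("hinge",-.075,.078,.138),("mark",-.075,-.05,.12),("edge",-.069,-.078,.138)):
    p=C+ex*x+ey*y+[0,0,z];print(nm,p.round(4),proj("scene",p).round(1),proj("top",p).round(1))
E
```

```text
top blue [ 0.6127 -0.2148] [0.13 0.18] 11.983598709106445 0.14856963187105365
[[0.531, -0.14], [0.568, -0.316], [0.695, -0.289], [0.657, -0.114]]
top white [0.6597 0.164 ] [0.13  0.179] 14.779230117797852 0.14864410516143245
[[0.574, 0.234], [0.619, 0.061], [0.746, 0.094], [0.7, 0.267]]
inlay [ 0.6131 -0.2146] [0.068 0.118] 12.051974296569824
mag [430.8  92.2] 1024 [ 0.928 -0.447  0.138] [ 0.967 -0.483  0.043]
mag [152.9 191.2] 34 [0.632 0.396 0.147] [0.652 0.429 0.043]
mag [288.5 213.8] 18 [ 0.571 -0.003  0.042] [ 0.571 -0.003  0.043]
cup [nan nan nan] 0
scene blue [ 0.6119 -0.2174] [0.134 0.182] 12.026623725891113 0.15125139474712368
[[0.527, -0.143], [0.565, -0.32], [0.697, -0.292], [0.659, -0.115]]
scene white [0.6596 0.1615] [0.137 0.185] 14.76655101776123 0.151464213349651
[[0.57, 0.233], [0.617, 0.055], [0.75, 0.09], [0.702, 0.268]]
inlay [ 0.6162 -0.2144] [0.069 0.119] 11.949060440063477
mag [234.7 141.3] 46 [0.632 0.397 0.148] [0.717 0.544 0.043]
mag [510.7 242. ] 1163 [ 0.921 -0.455  0.141] [ 1.038 -0.43   0.043]
mag [294.6 233.1] 25 [ 0.572 -0.005  0.044] [ 0.574 -0.004  0.043]
mag [453.  396.7] 9 [ 0.959 -0.531 -0.712] [ 0.524 -0.581  0.043]
hinge [ 0.5231 -0.1541  0.138 ] [317.1 248.3] [340.5 225.2]
mark [ 0.5497 -0.2793  0.12  ] [359.4 277.7] [381.  216.1]
edge [ 0.5614 -0.3054  0.138 ] [371.8 277.3] [391.  211.4]<stdin>:20: RuntimeWarning: Mean of empty slice.
  ret = um.true_divide(
```

View pics/crop1.png

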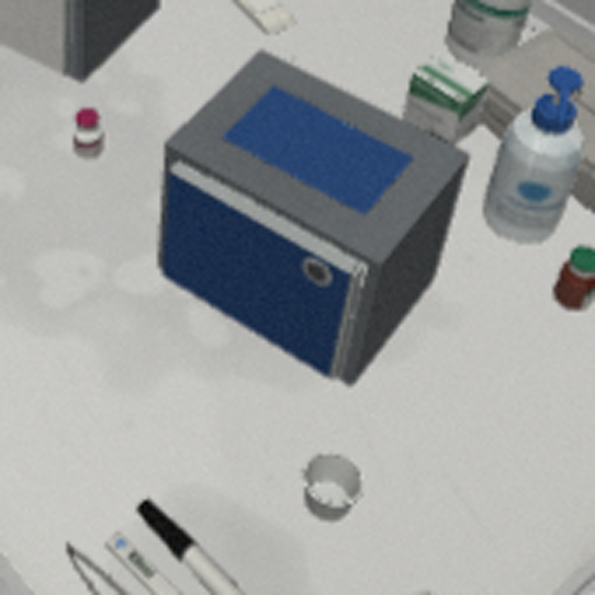

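The mark shows at scene (360.6, 277.4), against a predicted (359.4, 277.7), so the pose is good: cabinet at (0.613, -0.215), yaw 0.209. I close the fingers and roll -0.616, so that tool x points out of the front and tool y along +y of the cabinet.

```bash
python3 -m handwheel '[{"roll":-0.12},{"roll":-0.12},{"roll":-0.12},{"roll":-0.12},{"roll":-0.12},{"roll":-0.016},{"tx":-30},{"tx":-30},{"ty":-40},{"ty":-40},{"ty":-40},{"ty":-40}]' 0
python3 - <<'E'
from h import *
print("cup",ray("top",402,238,.03))
E
cat >> h.py <<'E'
C=np.array([.6125,-.2155,0]);a=.2092
def cab():
    from scipy.spatial.transform import Rotation as R
    o=ctrl.get_obs();c,s=np.cos(a),np.sin(a);M=np.array([[c,s,0],[-s,c,0],[0,0,1]])
    A=R.from_rotvec(o["tool_rot"]).as_matrix()
    print("t",round(o["t"],2),"cab mm",(M@(np.array(o["tool_pos"])-C)*1e3).round(1),"toolx yaw rel",round(np.arctan2(*(M@A[:,0])[1::-1]),3),"F",(M@o["contact_force"]).round(1),"z",A[2,2].round(4))
E
python3 -c "from h import *;cab()"
```

```text
cup [ 0.48794503 -0.3647668   0.03      ]
t 0.1 cab mm [-193.2  847.3  204.9] toolx yaw rel 2.525 F [-0.5 -0.2  0.5] z -1.0$[0]: bad value
```

```bash
python3 -m handwheel '[{"tx":0,"ty":0,"tz":0,"roll":-0.12},{"tx":0,"ty":0,"tz":0,"roll":-0.12},{"tx":0,"ty":0,"tz":0,"roll":-0.12},{"tx":0,"ty":0,"tz":0,"roll":-0.12},{"tx":0,"ty":0,"tz":0,"roll":-0.12},{"tx":0,"ty":0,"tz":0,"roll":-0.016},{"tx":-30,"ty":0,"tz":0,"roll":0},{"tx":-30,"ty":0,"tz":0,"roll":0},{"tx":0,"ty":-40,"tz":0,"roll":0},{"tx":0,"ty":-40,"tz":0,"roll":0},{"tx":0,"ty":-40,"tz":0,"roll":0},{"tx":0,"ty":-40,"tz":0,"roll":0}]' 0
python3 -c "from h import *;cab()"
```

```text
t: 1.1
tool_pos: [0.3397, 0.4279, 0.2049]
tool_rot: [0.323, -3.124, 0.002]
contact_force: [1.1, -0.3, 0.1]
opening: 0.0002
grip_force: 0.0
t 1.1 cab mm [-133.3  686.   204.9] toolx yaw rel 3.138 F [ 1.  -0.5  0.1] z -1.0
```

```bash
python3 -m handwheel '[{"tx":0,"ty":-40,"tz":0,"roll":0},{"tx":0,"ty":-40,"tz":0,"roll":0},{"tx":0,"ty":-40,"tz":0,"roll":0},{"tx":0,"ty":-40,"tz":0,"roll":0},{"tx":0,"ty":-40,"tz":0,"roll":0},{"tx":0,"ty":-40,"tz":0,"roll":0},{"tx":0,"ty":-40,"tz":0,"roll":0},{"tx":0,"ty":-40,"tz":0,"roll":0},{"tx":0,"ty":-40,"tz":0,"roll":0},{"tx":0,"ty":-40,"tz":0,"roll":0},{"tx":0,"ty":-40,"tz":0,"roll":0},{"tx":0,"ty":-40,"tz":0,"roll":0}]'
python3 -m handwheel '[{"tx":0,"ty":-40,"tz":0,"roll":0},{"tx":0,"ty":-40,"tz":0,"roll":0},{"tx":0,"ty":-40,"tz":0,"roll":0},{"tx":0,"ty":-40,"tz":0,"roll":0},{"tx":0,"ty":-40,"tz":0,"roll":0},{"tx":0,"ty":-40,"tz":0,"roll":0},{"tx":0,"ty":-16,"tz":0,"roll":0.004},{"tx":0,"ty":0,"tz":30,"roll":0},{"tx":0,"ty":0,"tz":30,"roll":0},{"tx":0,"ty":0,"tz":31,"roll":0},{"tx":0,"ty":0,"tz":0,"roll":0},{"tx":0,"ty":0,"tz":0,"roll":0}]'
python3 -c "from h import *;cab()
im,d=optics.get_image('scene');cv2.imwrite('pics/c2.png',cv2.resize(im[150:370,230:450,::-1],None,fx=2.7,fy=2.7,interpolation=cv2.INTER_CUBIC))"
```

```text
t: 2.1
tool_pos: [0.4387, -0.042, 0.206]
tool_rot: [-0.322, 3.124, -0.0]
contact_force: [1.3, -0.1, -0.1]
opening: 0.0001
grip_force: 0.0
t: 3.1
tool_pos: [0.4903, -0.2894, 0.1128]
tool_rot: [0.317, -3.122, -0.006]
contact_force: [-0.2, 0.1, 1.2]
opening: 0.0004
grip_force: 0.0
t 3.1 cab mm [-134.9  -46.9  112.8] toolx yaw rel 3.135 F [-0.2  0.2  1.2] z -1.0
```

View pics/c2.png

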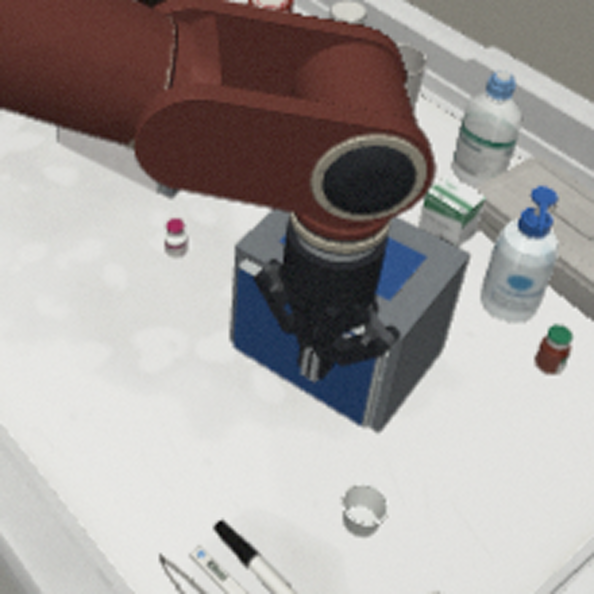

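The fingers stand in front of the door at the mark, with the tip at about (310,375) in the crop. Now I approach slowly.

```bash
python3 -m handwheel '[{"tx":-15,"ty":-3,"tz":0,"roll":-0.006},{"tx":-15,"ty":0,"tz":0,"roll":0},{"tx":-10,"ty":0,"tz":0,"roll":0},{"tx":-5,"ty":0,"tz":0,"roll":0},{"tx":0,"ty":0,"tz":0,"roll":0}]'
python3 -c "from h import *;cab()"
python3 -m handwheel '[{"tx":-2,"ty":0,"tz":0,"roll":0},{"tx":-2,"ty":0,"tz":0,"roll":0},{"tx":0,"ty":0,"tz":0,"roll":0},{"tx":0,"ty":0,"tz":0,"roll":0}]'
python3 -c "from h import *;cab()"
```

```text
t: 3.57
tool_pos: [0.5381, -0.2844, 0.117]
tool_rot: [-0.331, 3.122, -0.003]
contact_force: [-0.4, 1.2, 1.4]
opening: -0.0001
grip_force: 0.0
t 3.57 cab mm [-87.1 -51.9 117. ] toolx yaw rel -3.14 F [-0.1  1.2  1.4] z -1.0
t: 3.9
tool_pos: [0.54, -0.2833, 0.115]
tool_rot: [0.329, -3.124, -0.0]
contact_force: [-1.0, 0.4, -1.0]
opening: -0.0
grip_force: 0.0
t 3.9 cab mm [-85.  -51.3 115. ] toolx yaw rel -3.141 F [-0.9  0.6 -1. ] z -1.0
```

```bash
for i in 1; do python3 -m handwheel '[{"tx":-2,"ty":0,"tz":0,"roll":0},{"tx":0,"ty":0,"tz":0,"roll":0}]' >/dev/null; python3 -c "from h import *;cab()"; python3 -m handwheel '[{"tx":-2,"ty":0,"tz":0,"roll":0},{"tx":0,"ty":0,"tz":0,"roll":0}]' >/dev/null; python3 -c "from h import *;cab()"; done
```

```text
t 4.07 cab mm [-82.7 -51.4 115. ] toolx yaw rel -3.141 F [-0.4  0.5 -0.7] z -1.0
t 4.23 cab mm [-80.5 -51.4 115. ] toolx yaw rel -3.141 F [-0.  -0.1  0.3] z -1.0
```

```bash
python3 -m handwheel '[{"tx":-2,"ty":0,"tz":0,"roll":0},{"tx":0,"ty":0,"tz":0,"roll":0}]' >/dev/null; python3 -c "from h import *;cab()"; python3 -m handwheel '[{"tx":-2,"ty":0,"tz":0,"roll":0},{"tx":0,"ty":0,"tz":0,"roll":0}]' >/dev/null; python3 -c "from h import *;cab()"
```

```text
t 4.4 cab mm [-78.4 -51.3 115. ] toolx yaw rel -3.14 F [0.4 0.1 0. ] z -1.0
t 4.57 cab mm [-76.4 -51.3 115. ] toolx yaw rel -3.14 F [ 0.3  0.3 -0.2] z -1.0
```

```bash
python3 -c "from h import *;cab()
im,d=optics.get_image('scene');np.savez('s3.npz',im=im,d=d);cv2.imwrite('pics/c3.png',cv2.resize(im[220:320,300:400,::-1],None,fx=6,fy=6,interpolation=cv2.INTER_CUBIC))"
```

```text
t 4.57 cab mm [-76.4 -51.3 115. ] toolx yaw rel -3.14 F [ 0.3  0.3 -0.2] z -1.0
```

View pics/c3.png

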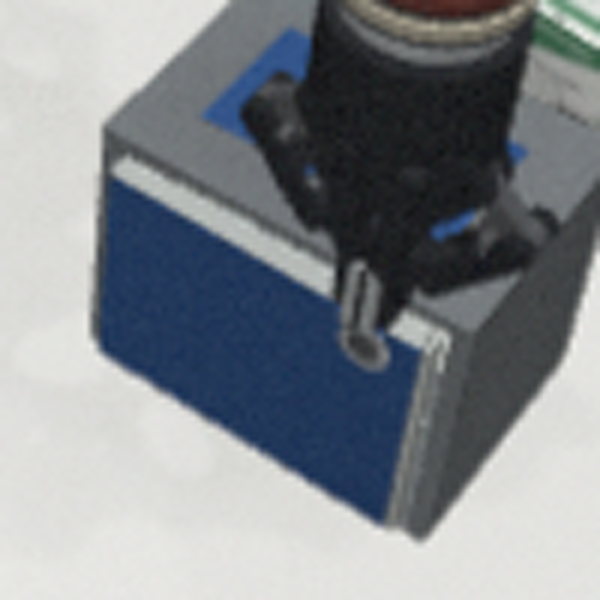

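The finger tip sits at about (355,330) in the crop, against the upper-left of the mark at (365,350). The door has not moved yet, so I lower a little and creep on.

```bash
python3 -m handwheel '[{"tx":-2,"ty":0,"tz":4,"roll":0},{"tx":0,"ty":0,"tz":0,"roll":0}]' >/dev/null; python3 -c "from h import *;cab()"; python3 -m handwheel '[{"tx":-2,"ty":0,"tz":0,"roll":0},{"tx":0,"ty":0,"tz":0,"roll":0}]' >/dev/null; python3 -c "from h import *;cab()"
```

```text
t 4.78 cab mm [-75.1 -51.9 112.6] toolx yaw rel -3.14 F [-4.   2.4  8.5] z -1.0
t 4.95 cab mm [-75.2 -51.9 112.6] toolx yaw rel -3.141 F [-12.8   3.   10.8] z -1.0
```

```bash
python3 - <<'E'
from h import *
f=np.load('s3.npz');P=cloud("scene",f["d"])-C;c,s=np.cos(a),np.sin(a);M=np.array([[c,s,0],[-s,c,0],[0,0,1]]);Q=(P@M.T*1e3).round(0).astype(int)
g=cv2.cvtColor(f["im"],cv2.COLOR_RGB2GRAY)
for v in range(258,286,2): print(v,[(u,*Q[v,u],g[v,u]) for u in range(352,372,3)])
E
```

```text
258 [(352, np.int64(-88), np.int64(-28), np.int64(189), np.uint8(70)), (355, np.int64(-81), np.int64(-32), np.int64(186), np.uint8(37)), (358, np.int64(-86), np.int64(-42), np.int64(198), np.uint8(33)), (361, np.int64(-77), np.int64(-45), np.int64(192), np.uint8(31)), (364, np.int64(-92), np.int64(-59), np.int64(215), np.uint8(33)), (367, np.int64(-92), np.int64(-66), np.int64(220), np.uint8(29)), (370, np.int64(-79), np.int64(-67), np.int64(209), np.uint8(29))]
260 [(352, np.int64(-63), np.int64(-17), np.int64(152), np.uint8(110)), (355, np.int64(-57), np.int64(-22), np.int64(150), np.uint8(75)), (358, np.int64(-87), np.int64(-43), np.int64(192), np.uint8(25)), (361, np.int64(-81), np.int64(-48), np.int64(191), np.uint8(33)), (364, np.int64(-91), np.int64(-59), np.int64(208), np.uint8(32)), (367, np.int64(-92), np.int64(-66), np.int64(213), np.uint8(25)), (370, np.int64(-71), np.int64(-65), np.int64(194), np.uint8(40))]
262 [(352, np.int64(-63), np.int64(-18), np.int64(145), np.uint8(102)), (355, np.int64(-64), np.int64(-26), np.int64(152), np.uint8(96)), (358, np.int64(-90), np.int
[... 4757 characters left out ...]
4(-55), np.int64(106), np.uint8(53)), (364, np.int64(-74), np.int64(-63), np.int64(114), np.uint8(54)), (367, np.int64(-73), np.int64(-70), np.int64(119), np.uint8(51)), (370, np.int64(-75), np.int64(-78), np.int64(126), np.uint8(125))]
284 [(352, np.int64(-74), np.int64(-33), np.int64(80), np.uint8(51)), (355, np.int64(-72), np.int64(-40), np.int64(84), np.uint8(53)), (358, np.int64(-71), np.int64(-47), np.int64(90), np.uint8(52)), (361, np.int64(-73), np.int64(-56), np.int64(99), np.uint8(54)), (364, np.int64(-74), np.int64(-64), np.int64(106), np.uint8(51)), (367, np.int64(-72), np.int64(-70), np.int64(110), np.uint8(54)), (370, np.int64(-73), np.int64(-78), np.int64(117), np.uint8(117))]
```

The depth shows the finger end at z≈0.14 while the state reads 0.115. The fingers actually end about 25 mm higher than read, so they rode over the door's top onto the frame. I back off, lower to a reading of about 0.09, and check.

```bash
python3 -m handwheel '[{"tx":5,"ty":0,"tz":-4,"roll":0},{"tx":20,"ty":0,"tz":0,"roll":0},{"tx":20,"ty":1,"tz":0,"roll":0},{"tx":0,"ty":0,"tz":13,"roll":0},{"tx":0,"ty":0,"tz":12,"roll":0},{"tx":0,"ty":0,"tz":0,"roll":0},{"tx":0,"ty":0,"tz":0,"roll":0}]' >/dev/null
python3 - <<'E'
from h import *
cab();c,s=np.cos(a),np.sin(a);M=np.array([[c,s,0],[-s,c,0],[0,0,1]])
for n in("scene","top"):
    im,d=optics.get_image(n);Q=(cloud(n,d)-C)@M.T*1e3
    m=(d>0)&(Q[...,0]<-90)&(Q[...,0]>-160)&(abs(Q[...,1]+50)<40)&(Q[...,2]>60)&(Q[...,2]<230)
    q=Q[m]
    for z in range(100,230,10):
        w=q[(q[:,2]>=z)&(q[:,2]<z+10)]
        if len(w): print(n,z,len(w),"x",w[:,0].min().round(),w[:,0].max().round(),"y",w[:,1].min().round(),w[:,1].max().round())
    if n=="scene": cv2.imwrite('pics/c4.png',cv2.resize(im[220:320,300:400,::-1],None,fx=5,fy=5,interpolation=cv2.INTER_CUBIC))
E
```

```text
t 5.53 cab mm [-118.   -49.4   88. ] toolx yaw rel -3.14 F [0.4 0.2 0.5] z -1.0
scene 110 4 x -128.0 -122.0 y -56.0 -45.0
scene 120 28 x -129.0 -115.0 y -63.0 -35.0
scene 130 34 x -129.0 -110.0 y -63.0 -36.0
scene 140 31 x -129.0 -115.0 y -63.0 -36.0
scene 150 25 x -132.0 -120.0 y -65.0 -36.0
scene 160 105 x -131.0 -103.0 y -83.0 -13.0
scene 170 92 x -133.0 -105.0 y -88.0 -11.0
scene 180 83 x -135.0 -105.0 y -90.0 -11.0
scene 190 58 x -136.0 -117.0 y -90.0 -10.0
scene 200 64 x -137.0 -118.0 y -89.0 -19.0
scene 210 82 x -137.0 -122.0 y -89.0 -12.0
scene 220 65 x -137.0 -109.0 y -90.0 -11.0
top 180 1 x -106.0 -106.0 y -14.0 -14.0
```

View pics/c4.png

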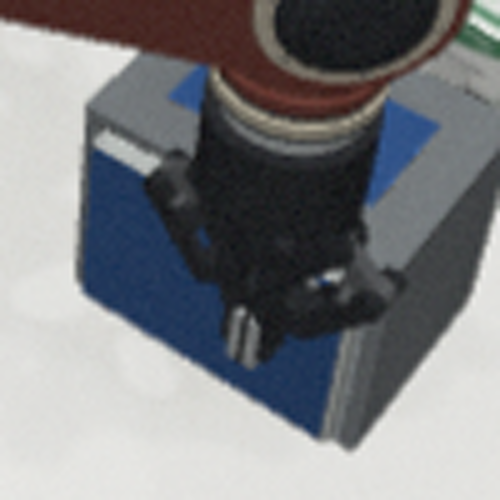

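The tip is now really at z≈0.115, and the knuckles above 0.16 clear the cabinet top. Now the press.

```bash
python3 -m handwheel '[{"tx":-12,"ty":0,"tz":0,"roll":0},{"tx":-12,"ty":0,"tz":0,"roll":0},{"tx":-4,"ty":0,"tz":0,"roll":0},{"tx":-2,"ty":0,"tz":0,"roll":0},{"tx":0,"ty":0,"tz":0,"roll":0}]' >/dev/null
python3 -c "from h import *;cab()"
python3 -m handwheel '[{"tx":-1.5,"ty":0,"tz":0,"roll":0},{"tx":0,"ty":0,"tz":0,"roll":0}]' >/dev/null; python3 -c "from h import *;cab()"
python3 -m handwheel '[{"tx":-1.5,"ty":0,"tz":0,"roll":0},{"tx":0,"ty":0,"tz":0,"roll":0}]' >/dev/null; python3 -c "from h import *;cab()"
python3 -m handwheel '[{"tx":-1.5,"ty":0,"tz":0,"roll":0},{"tx":0,"ty":0,"tz":0,"roll":0}]' >/dev/null; python3 -c "from h import *;cab()"
```

```text
t 6.05 cab mm [-86.7 -50.3  90.2] toolx yaw rel -3.14 F [-0.4 -0.5  0.9] z -1.0
t 6.22 cab mm [-86.2 -50.3  89.9] toolx yaw rel -3.141 F [-1.  -0.2 -0.7] z -1.0
t 6.38 cab mm [-84.9 -50.3  89.9] toolx yaw rel -3.141 F [ 0.  -0.2 -0.8] z -1.0
t 6.55 cab mm [-84.  -50.3  89.9] toolx yaw rel -3.141 F [-4.7  0.8  1.5] z -1.0
```

```bash
python3 -m handwheel '[{"tx":-1.5,"ty":0,"tz":0,"roll":0},{"tx":-1.5,"ty":0,"tz":0,"roll":0},{"tx":0,"ty":0,"tz":0,"roll":0}]' >/dev/null; python3 -c "from h import *;cab()"
python3 -m handwheel '[{"tx":-1.5,"ty":0,"tz":0,"roll":0},{"tx":0,"ty":0,"tz":0,"roll":0}]' >/dev/null; python3 -c "from h import *;cab()"
python3 -m handwheel '[{"tx":-1,"ty":0,"tz":0,"roll":0},{"tx":0,"ty":0,"tz":0,"roll":0}]' >/dev/null; python3 -c "from h import *;cab()"
```

```text
t 6.8 cab mm [-81.5 -50.3  89.9] toolx yaw rel -3.14 F [-8.3 -0.6  1.8] z -1.0
t 6.97 cab mm [-81.  -50.2  89.8] toolx yaw rel -3.14 F [-10.2   1.8   6.9] z -1.0
t 7.13 cab mm [-80.8 -50.2  89.9] toolx yaw rel -3.14 F [-14.3   2.3   5.2] z -1.0
```

```bash
python3 -m handwheel '[{"tx":15,"ty":0,"tz":0,"roll":0},{"tx":30,"ty":0,"tz":0,"roll":0},{"tx":30,"ty":0,"tz":0,"roll":0},{"tx":30,"ty":0,"tz":0,"roll":0},{"tx":0,"ty":0,"tz":0,"roll":0},{"tx":0,"ty":0,"tz":0,"roll":0},{"tx":0,"ty":0,"tz":0,"roll":0},{"tx":0,"ty":0,"tz":0,"roll":0},{"tx":0,"ty":0,"tz":0,"roll":0},{"tx":0,"ty":0,"tz":0,"roll":0},{"tx":0,"ty":0,"tz":0,"roll":0},{"tx":0,"ty":0,"tz":0,"roll":0}]' >/dev/null
python3 -m handwheel '[{"tx":0,"ty":0,"tz":0,"roll":0},{"tx":0,"ty":0,"tz":0,"roll":0},{"tx":0,"ty":0,"tz":0,"roll":0}]' >/dev/null
python3 - <<'E'
from h import *
cab()
im,d=optics.get_image("scene");np.savez("s5.npz",im=im,d=d);cv2.imwrite('pics/c5.png',cv2.resize(im[200:330,290:420,::-1],None,fx=4.5,fy=4.5,interpolation=cv2.INTER_CUBIC))
E
```

```text
t 8.38 cab mm [-182.7  -50.4   90. ] toolx yaw rel -3.141 F [ 0.2  0.2 -0.2] z -1.0
```

View pics/c5.png

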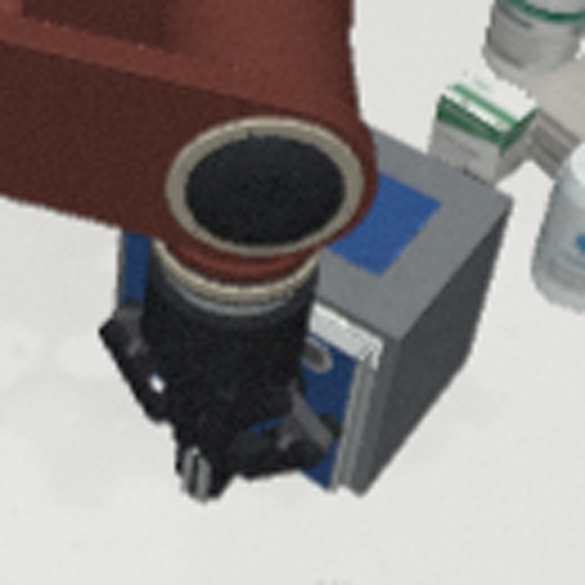

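The door is still shut, with the mark at crop (318,355) unmoved. The press stopped hard after about 4 mm with an upward force, so the thicker upper finger probably caught the cabinet's top edge. I retry 4 mm higher.

```bash
python3 -m handwheel '[{"tx":-30,"ty":0,"tz":-4,"roll":0},{"tx":-30,"ty":0,"tz":0,"roll":0},{"tx":-24,"ty":0,"tz":0,"roll":0},{"tx":-6,"ty":0,"tz":0,"roll":0},{"tx":-3,"ty":0,"tz":0,"roll":0},{"tx":0,"ty":0,"tz":0,"roll":0},{"tx":0,"ty":0,"tz":0,"roll":0}]' >/dev/null
python3 -c "from h import *;cab()"
for k in 1; do
python3 -m handwheel '[{"tx":-1.5,"ty":0,"tz":0,"roll":0},{"tx":-1.5,"ty":0,"tz":0,"roll":0},{"tx":0,"ty":0,"tz":0,"roll":0}]' >/dev/null; python3 -c "from h import *;cab()"
python3 -m handwheel '[{"tx":-1.5,"ty":0,"tz":0,"roll":0},{"tx":-1.5,"ty":0,"tz":0,"roll":0},{"tx":0,"ty":0,"tz":0,"roll":0}]' >/dev/null; python3 -c "from h import *;cab()"
python3 -m handwheel '[{"tx":-1,"ty":0,"tz":0,"roll":0},{"tx":0,"ty":0,"tz":0,"roll":0}]' >/dev/null; python3 -c "from h import *;cab()"
done
```

```text
t 9.02 cab mm [-90.5 -50.3  93.7] toolx yaw rel -3.141 F [ 0.3  0.6 -0. ] z -1.0
t 9.27 cab mm [-87.2 -50.4  94. ] toolx yaw rel -3.141 F [0.3 0.1 0.4] z -1.0
t 9.52 cab mm [-84.2 -50.4  94. ] toolx yaw rel -3.141 F [-3.7 -0.8  1.6] z -1.0
t 9.68 cab mm [-83.1 -50.4  93.9] toolx yaw rel -3.141 F [-3.3  0.2  1.9] z -1.0
```

```bash

python3 -m handwheel '[{"tx":-1.5,"ty":0,"tz":0,"roll":0},{"tx":0,"ty":0,"tz":0,"roll":0}]' >/dev/null; python3 -c "from h import *;cab()"
python3 -m handwheel '[{"tx":-1,"ty":0,"tz":0,"roll":0},{"tx":0,"ty":0,"tz":0,"roll":0}]' >/dev/null; python3 -c "from h import *;cab()"
python3 -m handwheel '[{"tx":-1,"ty":0,"tz":0,"roll":0},{"tx":0,"ty":0,"tz":0,"roll":0}]' >/dev/null; python3 -c "from h import *;cab()"
```

```text
t 9.85 cab mm [-81.7 -50.3  93.9] toolx yaw rel -3.14 F [-4.8 -0.   2.4] z -1.0
t 10.02 cab mm [-81.3 -50.4  93.9] toolx yaw rel -3.14 F [-7.9  0.6  2.2] z -1.0
t 10.18 cab mm [-80.  -50.3  93.9] toolx yaw rel -3.141 F [-5.1 -0.2  2. ] z -1.0
```

```bash

python3 -m handwheel '[{"tx":-1,"ty":0,"tz":0,"roll":0},{"tx":0,"ty":0,"tz":0,"roll":0}]' >/dev/null; python3 -c "from h import *;cab()"
python3 -m handwheel '[{"tx":-1,"ty":0,"tz":0,"roll":0},{"tx":0,"ty":0,"tz":0,"roll":0}]' >/dev/null; python3 -c "from h import *;cab()"
```

```text
t 10.35 cab mm [-79.3 -50.3  93.9] toolx yaw rel -3.14 F [-8.2  0.   3.2] z -1.0
t 10.52 cab mm [-79.  -50.3  93.9] toolx yaw rel -3.14 F [-9.1  0.3  3.8] z -1.0
```

```bash

python3 -m handwheel '[{"tx":-1.5,"ty":0,"tz":0,"roll":0},{"tx":0,"ty":0,"tz":0,"roll":0}]' >/dev/null; python3 -c "from h import *;cab()"
python3 -m handwheel '[{"tx":10,"ty":0,"tz":0,"roll":0},{"tx":20,"ty":0,"tz":0,"roll":0},{"tx":30,"ty":0,"tz":0,"roll":0},{"tx":30,"ty":0,"tz":0,"roll":0},{"tx":15,"ty":0,"tz":0,"roll":0},{"tx":0,"ty":0,"tz":0,"roll":0},{"tx":0,"ty":0,"tz":0,"roll":0},{"tx":0,"ty":0,"tz":0,"roll":0},{"tx":0,"ty":0,"tz":0,"roll":0},{"tx":0,"ty":0,"tz":0,"roll":0},{"tx":0,"ty":0,"tz":0,"roll":0},{"tx":0,"ty":0,"tz":0,"roll":0}]' >/dev/null
python3 - <<'E'
from h import *
cab()
im,d=optics.get_image("scene");np.savez("s6.npz",im=im,d=d);cv2.imwrite('pics/c6.png',cv2.resize(im[200:330,290:420,::-1],None,fx=4.5,fy=4.5,interpolation=cv2.INTER_CUBIC))
E
```

```text
t 10.68 cab mm [-78.  -50.2  93.9] toolx yaw rel -3.141 F [-11.9   0.6   4.9] z -1.0
t 11.68 cab mm [-180.2  -50.4   94. ] toolx yaw rel -3.14 F [0.6 1.1 0.1] z -1.0
```

View pics/c6.png

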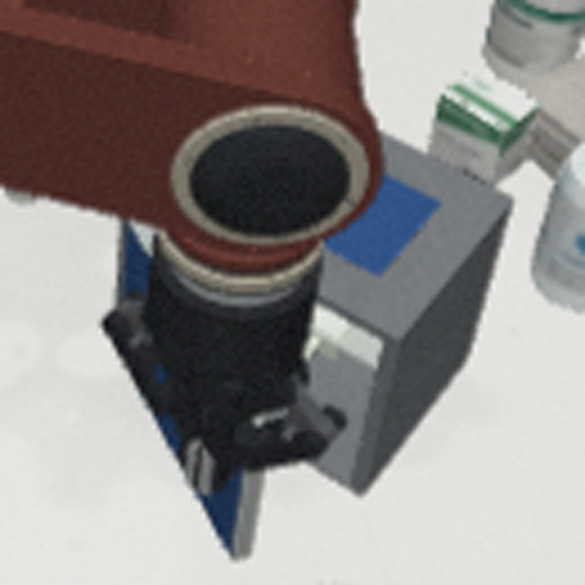

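The door is ajar by about 0.5 rad, with its free edge at crop (250,475)–(240,555). I check the angle, raise above the door and turn with it.

```bash
python3 -m handwheel '[{"tx":0,"ty":0,"tz":-24,"roll":0},{"tx":0,"ty":0,"tz":-24,"roll":0},{"tx":0,"ty":0,"tz":0,"roll":0.104},{"tx":0,"ty":0,"tz":0,"roll":0.104},{"tx":0,"ty":0,"tz":0,"roll":0.104},{"tx":0,"ty":0,"tz":0,"roll":0.104},{"tx":0,"ty":0,"tz":0,"roll":0.104},{"tx":0,"ty":0,"tz":0,"roll":0}]' >/dev/null
python3 - <<'E'
from h import *
cab();c,s=np.cos(a),np.sin(a);M=np.array([[c,s,0],[-s,c,0],[0,0,1]])
im,d=optics.get_image("scene");Q=(cloud("scene",d)-C)@M.T*1e3
hs=cv2.cvtColor(im,cv2.COLOR_RGB2HSV);b=cv2.inRange(hs,(100,120,30),(125,255,255))>0
m=b&(Q[...,2]>20)&(Q[...,2]<130)&(Q[...,0]<-70)&(abs(Q[...,1])<110)&(Q[...,0]>-200)
q=Q[m];x,y=q[:,0]+75,78-q[:,1];print(m.sum(),"theta",np.arctan(np.polyfit(y,-x,1)[0]),"hinge offset",np.polyfit(y,-x,1)[1],y.min(),y.max())
r=ray("scene",346.7,305.6,.138);print("edge cab",(M@(r-C)*1e3).round(1))
E
```

```text
t 12.4 cab mm [-180.6  -50.4  142. ] toolx yaw rel 2.621 F [-0.1 -0.8 -0.6] z -1.0
618 theta 0.5218509136394717 hinge offset -2.502104169167761 1.9746925813283838 130.0658936541715
edge cab [-173.2  -74.   138. ]
```

```bash
python3 -m handwheel '[{"tx":-16,"ty":10,"tz":0,"roll":0},{"tx":-16,"ty":10,"tz":0,"roll":0},{"tx":-16,"ty":10,"tz":0,"roll":0},{"tx":-16,"ty":9,"tz":0,"roll":0},{"tx":0,"ty":0,"tz":0,"roll":0},{"tx":0,"ty":0,"tz":0,"roll":0}]' >/dev/null; python3 -c "from h import *;cab()"
python3 -m handwheel '[{"tx":0,"ty":0,"tz":14,"roll":0},{"tx":0,"ty":0,"tz":14,"roll":0},{"tx":0,"ty":0,"tz":14,"roll":0},{"tx":0,"ty":0,"tz":10,"roll":0},{"tx":0,"ty":0,"tz":0,"roll":0},{"tx":0,"ty":0,"tz":0,"roll":0}]' >/dev/null; python3 -c "from h import *;cab()
im,d=optics.get_image('scene');cv2.imwrite('pics/c7.png',cv2.resize(im[200:330,290:420,::-1],None,fx=4.5,fy=4.5,interpolation=cv2.INTER_CUBIC))"
```

```text
t 12.95 cab mm [-105.5  -48.1  141.8] toolx yaw rel 2.626 F [ 0.4 -0.4 -0.4] z -1.0
t 13.45 cab mm [-106.8  -47.6   88.2] toolx yaw rel 2.622 F [0.3 0.3 0.1] z -1.0
```

View pics/c7.png

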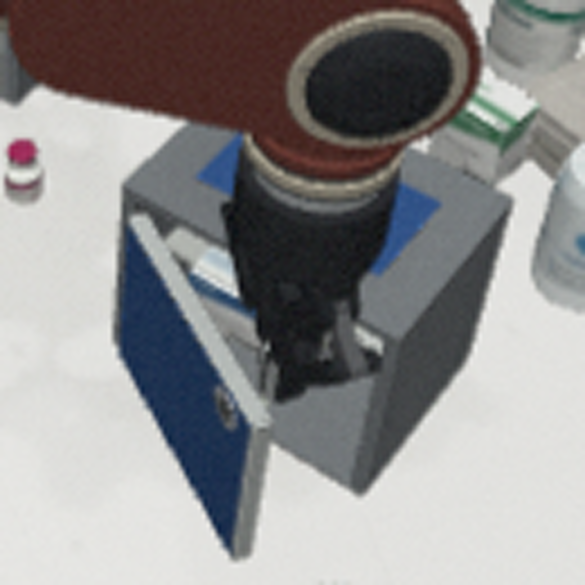

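The fingers are behind the door near its free edge, at crop (275,390), with no contact yet. Now I sweep in an arc about the hinge.

```bash
python3 -m handwheel '[{"tx":7.5,"ty":-1.9,"tz":0,"roll":0.06},{"tx":7.5,"ty":-1.9,"tz":0,"roll":0.06},{"tx":7.5,"ty":-1.9,"tz":0,"roll":0.06},{"tx":7.5,"ty":-1.9,"tz":0,"roll":0.06},{"tx":7.5,"ty":-1.9,"tz":0,"roll":0.06},{"tx":7.5,"ty":-1.9,"tz":0,"roll":0.06},{"tx":0,"ty":0,"tz":0,"roll":0}]' >/dev/null; python3 -c "from h import *;cab()
o=ctrl.get_obs();p=np.array(o['tool_pos'])-C;x=np.cos(a)*p[0]+np.sin(a)*p[1];y=-np.sin(a)*p[0]+np.cos(a)*p[1];print(np.hypot(x+.075,y-.078),'pred polar ang',np.arctan2(-(x+.075),.078-y))"
```

```text
t 14.08 cab mm [-148.2  -29.5   91. ] toolx yaw rel 2.261 F [ 0.  -0.2 -0.7] z -1.0
0.13007953704352707 pred polar ang 0.5977373507522804
```

```bash
python3 -m handwheel '[{"tx":7.5,"ty":-1.9,"tz":0,"roll":0.06},{"tx":7.5,"ty":-1.9,"tz":0,"roll":0.06},{"tx":7.5,"ty":-1.9,"tz":0,"roll":0.06},{"tx":7.5,"ty":-1.9,"tz":0,"roll":0.06},{"tx":7.5,"ty":-1.9,"tz":0,"roll":0.06},{"tx":7.5,"ty":-1.9,"tz":0,"roll":0.06},{"tx":7.5,"ty":-1.9,"tz":0,"roll":0.06},{"tx":7.5,"ty":-1.9,"tz":0,"roll":0.06},{"tx":0,"ty":0,"tz":0,"roll":0}]' >/dev/null; python3 -c "from h import *;cab()"
python3 -m handwheel '[{"tx":7.5,"ty":-1.9,"tz":0,"roll":0.06},{"tx":7.5,"ty":-1.9,"tz":0,"roll":0.06},{"tx":7.5,"ty":-1.9,"tz":0,"roll":0.06},{"tx":7.5,"ty":-1.9,"tz":0,"roll":0.06},{"tx":7.5,"ty":-1.9,"tz":0,"roll":0.06},{"tx":5,"ty":-1.3,"tz":0,"roll":0.04},{"tx":4,"ty":-1,"tz":0,"roll":0.03},{"tx":3,"ty":-1,"tz":0,"roll":0.03},{"tx":2,"ty":-0.5,"tz":0,"roll":0.02},{"tx":0,"ty":0,"tz":0,"roll":0},{"tx":0,"ty":0,"tz":0,"roll":0}]' >/dev/null; python3 -c "from h import *;cab()"
```

```text
t 14.83 cab mm [-188.7   16.4   90.7] toolx yaw rel 1.783 F [ 0.   0.  -0.2] z -1.0
t 15.75 cab mm [-203.2   66.6   90.4] toolx yaw rel 1.364 F [ 0.3 -0.1  0.2] z -1.0
```

```bash
python3 -m handwheel '[{"tx":-10,"ty":0,"tz":0,"roll":0},{"tx":-20,"ty":0,"tz":0,"roll":0},{"tx":-25,"ty":0,"tz":0,"roll":0},{"tx":0,"ty":0,"tz":-30,"roll":0},{"tx":0,"ty":0,"tz":-40,"roll":0},{"tx":0,"ty":0,"tz":-40,"roll":0},{"tx":0,"ty":0,"tz":-20,"roll":0},{"tx":0,"ty":0,"tz":0,"roll":0},{"tx":0,"ty":0,"tz":0,"roll":0}]' >/dev/null
python3 - <<'E'
from h import *
cab();c,s=np.cos(a),np.sin(a);M=np.array([[c,s,0],[-s,c,0],[0,0,1]])
im,d=optics.get_image("scene");Q=(cloud("scene",d)-C)@M.T*1e3
m=(d>0)&(Q[...,2]>40)&(Q[...,2]<132)&(Q[...,0]<-85)&(Q[...,0]>-240)&(Q[...,1]>20)&(Q[...,1]<140)
q=Q[m];x,y=-(q[:,0]+75),78-q[:,1];k=np.polyfit(x,y,1);print(m.sum(),"theta",np.pi/2-np.arctan(k[0]),x.max())
cv2.imwrite('pics/c8.png',im[...,::-1])
E
```

```text
t 16.5 cab mm [-214.6   11.6  221.8] toolx yaw rel 1.363 F [-0.9  0.6 -0.8] z -1.0
895 theta 1.691659605469117 155.23257717089479
```

View pics/c8.png

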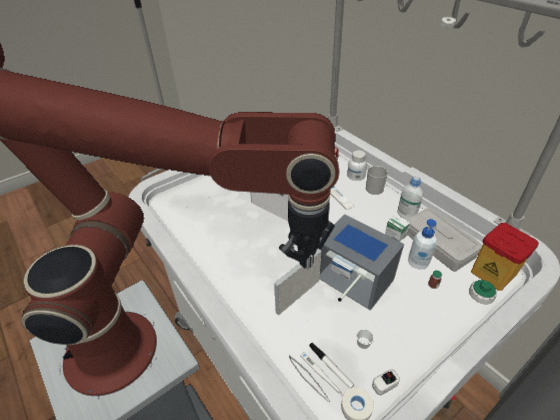

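The door stands open at 1.69 rad (image around (297,283)), and the gripper is clear above it. The cup is still at (365,340). I hand in.

```bash
python3 -c "from station import ctrl;print(ctrl.finish_job())"
```

```text
the job is handed in; nothing more can be done
None
```

The blue door was pressed at its mark, sprang ajar by itself to about 0.52 rad, was pushed from behind to about 1.69 rad, and the job was handed in at about 17 s with the gripper clear; a first try rode over the door's top onto the frame (about 13 N) and a second press did not release the catch, and I saw the cup still in place but did not re-check the vial, bottle or white door at the end.

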